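# Load the tube rack and hold it in the registration corner

## Robot

A 6-joint arm with a two-finger parallel gripper is mounted at the origin on the work surface. World frame = base frame: x ahead of the robot, y to its left, z up, the work surface at z = 0. Lengths are in mm, angles in rad, forces in N, time in s.
With the tool pointing down it reaches from about 275 to 750 mm from the base axis. Payload 10.2 kg.
Tool frame: the origin (TCP) lies on the centre line of the jaws, within the pads' length; the fingertips stand 11 mm ahead of it and the grasp point (between the pads) lies 8 mm behind it; z points along the fingers, y is the line along which they close (so a half turn about z gives the same grasp; the last joint's range is limited). The gripper opens to 85 mm and grips with 20 to 120 N. Pads are 22 mm wide; open, the fingers measure 114 mm over their backs; the gripper's body (76 mm by 85 mm) begins 54 mm behind the grasp point. The pads swing forward as they close: fully open they stand 13 mm farther back than shut.
Start: joints at [-1.461, 0.313, 1.498, -0, 1.331, -0.223], TCP at [171.5, -496.204, 206.394] pointing down, gripper open.
Joint ranges: [-2.94, 2.94], [-0.97, 2.17], [0.19, 2.56], [-1.23, 4.37], [0.02, 3.11], [-2.88, 2.88]. Speed limits (rad/s): [2.39, 2.39, 3.01, 3.14, 3.14, 3.14].

## Interface

Orientations are given as a 3x3 rotation matrix whose columns are the frame's x, y, z axes.
In Python, from cell import ctrl, claw, sensors, eyes gives the robot as it stands. The module is installed in compiled form; this text tells all that it offers. Calls block until the motion is done:
- ctrl.goto(position, orientation): joint-space move of the TCP to a pose.
- ctrl.move_straight(position, rot=None, rate=150, until_force=None): straight line of the TCP; rot=None keeps the orientation; rate is the mean speed in mm/s. With until_force (N) it stops when the force on the tool has changed by that much, and returns True; else False.
- ctrl.move_joints(angles): joint-space move.
- claw.move_gripper(opening, effort=None): finger opening in mm; effort is the grip in N (None keeps the last); returns when the fingers have stopped.
- ctrl.sleep(seconds).
- ctrl.inverse_kinematics(position, orientation): joint angles nearest the present ones, or None.
- sensors.get_obs(): the state.
- eyes.snapshot(name): name is "scene" or "top" or "wrist"; returns the picture (480x640x3 uint8, red, green, blue); there is no depth.
- eyes.camera_model(name): a dict with "fx", "fy", "cx", "cy" (pixels), "R" (3x3) and "t" (3): a world point X has camera coordinates R X + t; the wrist camera has in their place "tool_from_camera" (4x4, takes a point from camera to tool coordinates, whose origin is the TCP and whose axes are the flange's). Camera axes: x right, y down, z forward; pixel columns grow to the right and rows downward; lengths in mm; the calibration is good to about 2 mm. A picture is of the moment at which its call begins: read the wrist's pose just before it. camera_model takes no time and is no camera call.
A pose or a line that the arm cannot do raises ctrl.MotionError and nothing moves.
- ctrl.finish_job(): hands the job in; it is judged then, once.
The state is a dict: "t": time; "joint_pos": joint angles; "qvel": joint speeds; "tau": joint torques, N m; "ee_pos": TCP position; "tcp_rot": TCP orientation; "force": force on the tool from outside, world axes, zero at the start; "wrist_torque": the same for the moment, N m; "gripper_width": finger opening in mm; "grasp_force": force on a finger pad.
Only numpy, scipy, OpenCV 4.12 (cv2) and the standard library are available. Lean on these libraries where they do the work, as an engineer would, in place of code of your own. Each camera call takes 0.05 s, during which the arm holds its last target. There are 200 camera calls.

## Task

Stand the two long tubes from the grey stock block in the two empty holes of the white rack, dropped foot first all the way down. Then push the rack along the metal bed until it is snug against both the long fence and the stop block, and finish while holding it there with a steady, firm push aimed diagonally down and into the fence, so that it is pressed against the fence and the bed at once: do not let go. Leave the short vial in its block, the tube already in the rack's middle hole, and everything else on the bench as they are.

Things in the scene. Friction and masses are not known exactly. Their poses are not given: they have to be found in the camera images.
- bed: Dark steel plate fixed flat on the bench, 260 (x) x 300 (y) x 10 mm high. Origin: centre of its underside, on the bench. Its +x axis points at the fence, its +y axis along the fence towards the stop block. It is turned on the bench by up to about 0.2 rad. Its place varies.
- fence: Steel bar fixed on the bed, 300 mm long, 16 mm thick, 26 mm high above the bed. Origin: at bed level, at the middle of its length, on the face that the rack is pushed against (that face looks to the bed's -x and lies at bed x = +85 mm). Same axes as the bed.
- stop: Steel stop block fixed on the bed at the left (+y) end of the fence, 170 mm (x) x 25 mm (y) x 26 mm high. Origin: at bed level, on the face that the rack's end is pushed against (that face looks to the bed's -y and lies at bed y = +110 mm), at bed x = 0. Same axes as the bed.
- rack: White plastic rack, loose on the bed, 96 (x) x 130 (y) x 40 mm high, 0.4 kg, balanced within 6 mm of its middle. Origin: centre of its underside; x points to its flat far side (for the fence), y to the end for the stop block. Starts 4 to 9 cm from fence and stop, turned up to 0.25 rad. Three holes in a row at rack x +30, y -40, 0, +40 mm; push pocket in its near side. Home: origin at bed x +37, y +45 mm.
- hole_left (a point): Centre of the floor of the rack's empty hole nearer the stop block (rack x +30, y +40, z +6 mm). The holes are 18 mm across and 34 mm deep, so the mouth is 34 mm above this point. Axes as the rack's.
- hole_right (a point): Centre of the floor of the rack's other empty hole (rack x +30, y -40, z +6 mm); the hole's mouth is 34 mm above. Axes as the rack's.
- pocket (a point): Middle of the floor of the rack's push pocket (rack x -28, y 0, z +20 mm): a notch open above and to the near side, 40 mm deep (rack x -48 to -8 mm), 60 mm wide (y -30 to +30 mm), with three walls rising 20 mm above its floor. Fingertips set in it can push the rack towards fence and stop and press it down. Axes as the rack's.
- block: Grey stock block fixed on the bench to the right, 140 mm (x) x 56 mm (y) x 36 mm high. Origin: centre of its underside. Three holes of 16 mm across, 30 mm deep, in a row along its x axis at x = -45, 0, +45 mm, y = 0; in any order two hold the long tubes and one the short vial. Its place and yaw vary.
- tube_a: Long capped tube, a plain cylinder 14 mm across and 75 mm long, 18 g, purple cap (as on all tubes and the vial). Origin: centre of its foot; z up along the tube. Stands upright in the stock block with 45 mm of it showing; in the rack 41 mm of it stand above the rack. Either tube may go in either hole.
- tube_b: The other long tube, identical to tube_a.
- vial: Short capped vial, 14 mm across and 48 mm long, standing in the stock block with 18 mm of it showing. To be left there. Origin: centre of its foot.
- tube_mid: Long tube identical to the other two, already standing in the rack's middle hole; it stays there and travels with the rack. Origin: centre of its foot.
- cutter: Box cutter, 150 mm long, lying between robot and bed; to be left alone. Origin: its underside.
- tape: Cardboard-brown roll of tape, 90 mm across, 48 mm high, standing flat near the robot; to be left alone. Origin: its underside.
- spray: White bottle, 60 mm across, 160 mm tall, at the back right; to be left alone. Origin: its underside.
- jar: Brown glass jar, 70 mm across, 80 mm tall, on the left; to be left alone. Origin: its underside.
- marker: Grey marker pen with black cap, 130 mm long, lying on the right; to be left alone. Origin: its underside.
- swabs: Small carton 70 x 120 x 45 mm high, near left; to be left alone. Origin: its underside.
Things that resemble listed ones, but are neither listed nor needed, are in the scene too. Leave any pink or turquoise look-alike of the rack alone.

How it is judged (in metres and radians):
On the way:
1. both long tubes stand fully down in the rack's two outer holes ((((horizontal distance between tube_a and hole_left below 0.005 m and z of tube_a in the frame of hole_left below 0.006 m and angle between tube_a's own z axis and vertical below 0.15 rad) and (horizontal distance between tube_b and hole_right below 0.005 m and z of tube_b in the frame of hole_right below 0.006 m and angle between tube_b's own z axis and vertical below 0.15 rad)) or ((horizontal distance between tube_b and hole_left below 0.005 m and z of tube_b in the frame of hole_left below 0.006 m and angle between tube_b's own z axis and vertical below 0.15 rad) and (horizontal distance between tube_a and hole_right below 0.005 m and z of tube_a in the frame of hole_right below 0.006 m and angle between tube_a's own z axis and vertical below 0.15 rad)))), for 0.2 s.
At the end, for the whole second after the job is handed in: All three tubes stand in the rack, feet within 6 mm of the hole floors; the rack lies flat and at rest, square within 0.04 rad, within 3 mm of the fence and 5 mm of the stop, pressed on the fence with over 3 N and on the bed with over 9 N (loaded it weighs 3.5 to 5.5 N) ((((horizontal distance between tube_a and hole_left below 0.005 m and z of tube_a in the frame of hole_left below 0.006 m and angle between tube_a's own z axis and vertical below 0.15 rad) and (horizontal distance between tube_b and hole_right below 0.005 m and z of tube_b in the frame of hole_right below 0.006 m and angle between tube_b's own z axis and vertical below 0.15 rad)) or ((horizontal distance between tube_b and hole_left below 0.005 m and z of tube_b in the frame of hole_left below 0.006 m and angle between tube_b's own z axis and vertical below 0.15 rad) and (horizontal distance between tube_a and hole_right below 0.005 m and z of tube_a in the frame of hole_right below 0.006 m and angle between tube_a's own z axis and vertical below 0.15 rad))) and horizontal distance between tube_mid and rack below 0.036 m and z of tube_mid in the frame of rack below 0.012 m and x of rack in the frame of bed above 0.034 m and y of rack in the frame of bed above 0.04 m and z of rack in the frame of bed below 0.0125 m and angle between the x axis of rack and the x axis of bed, either way round below 0.04 rad and angle between rack's own z axis and vertical below 0.04 rad and contact force between rack and fence above 3 N and contact force between rack and bed above 9 N and linear speed of rack below 0.01 m/s); the arm keeps its last pose, push and grip.
It fails at once if the short vial was taken out of the stock block or disturbed (distance of vial from where it was at the start of the episode above 0.015 m).
It fails at once if the middle tube left its hole in the rack (z of tube_mid in the frame of rack above 0.025 m).
It fails at once if something else on the bench was pushed away or knocked over (distance of any of cutter, tape, spray, jar, marker, swabs from where it was at the start of the episode above 0.03 m).
It also fails if it takes over 72 s, if anything falls off the work surface, if the arm or the gripper's body presses on something with over 40 N, if the wrist force passes 120 N, or if a joint passes its speed limit or range.

## Working session

There is one attempt and no reset: what is moved stays moved. The work goes in short steps, each a Python script; the robot and the scene stay as the last script left them, time stands still between calls to the robot, and variables do not carry over. Pictures are saved under pics/ and viewed, at most 10 in all, crops included, and the job is handed in when it is done.

```bash
mkdir -p pics
python3 - <<'E'
from cell import ctrl, claw, sensors, eyes
import cv2,json
for n in ("scene","top","wrist"):
    im=eyes.snapshot(n); cv2.imwrite(f"pics/{n}0.png",im[:,:,::-1])
    m=eyes.camera_model(n); print(n,{k:(v.tolist() if hasattr(v,'tolist') else v) for k,v in m.items()})
o=sensors.get_obs();print(o)
E
```

```text
scene {'fx': 493.9317234749706, 'fy': 493.9317234749706, 'cx': 331.29914255906743, 'cy': 229.04716630083644, 'R': [[0.7602785226927122, 0.6492458133615593, -0.021364497763204822], [0.3648572997091813, -0.45400332937170446, -0.8128715321428917], [-0.5374529921594181, 0.6102137746330337, -0.5820510548628821]], 't': [-336.51193067848607, -112.1374885424019, 1310.9160206572865]}
top {'fx': 437.4860695070926, 'fy': 437.4860695070926, 'cx': 321.3670731878053, 'cy': 240.34869927513114, 'R': [[-0.010648918686357738, -0.999915756508976, 0.00742161814520771], [-0.996665064361004, 0.010013212933294057, -0.08098447412330317], [0.08090333746568674, -0.00825926460615273, -0.9966877317069166]], 't': [-0.10059847015549017, 441.2426502551528, 1074.7586628613117]}
wrist {'fx': 387.3265584648825, 'fy': 387.3265584648825, 'cx': 314.6992234005044, 'cy': 233.44495730056926, 'tool_from_camera': [[0.0010981776068511627, -0.95040801088872, -0.3110038695008285, 80.52659384260907], [0.999999172221167, 0.0012522438362886975, -0.0002957065323312901, -0.17153299192584903], [0.0006704945358440185, -0.3110032873201
[... 172 characters left out ...]
      1.33099396e+00, -2.23407318e-01]), 'qvel': array([-0.00117258,  0.0013034 , -0.00282123, -0.00111703,  0.00091079,
       -0.00135215]), 'tau': array([ 1.99499358e-03, -4.12369037e+01, -2.59798121e+01, -1.50687097e-04,
        3.21941960e-03, -1.07105680e-05]), 'ee_pos': array([ 171.50295879, -495.98231864,  205.98502378]), 'tcp_rot': array([[ 9.45127137e-01,  3.26702759e-01, -4.75841984e-05],
       [ 3.26702657e-01, -9.45126703e-01,  9.42782273e-04],
       [ 2.63036473e-04, -9.06594995e-04, -9.99999554e-01]]), 'force': array([ 0.79385041, -0.02783718,  0.02524767]), 'wrist_torque': array([ 0.02620751, -0.02234321,  0.05473846]), 'grasp_force': 0.0, 'gripper_width': 85.5498158960083}
```

View pics/top0.png

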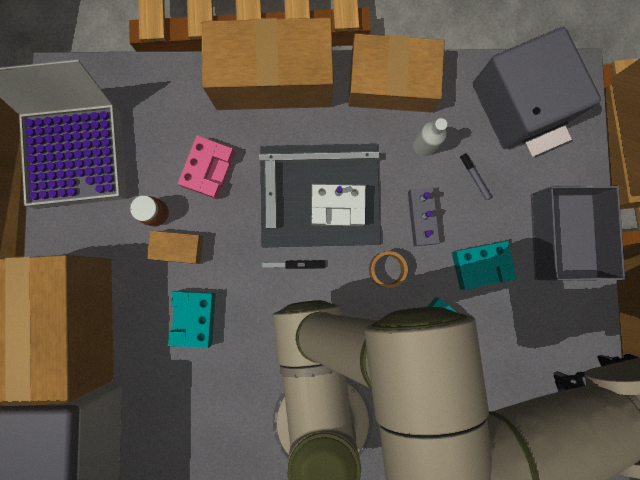

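View pics/scene0.png

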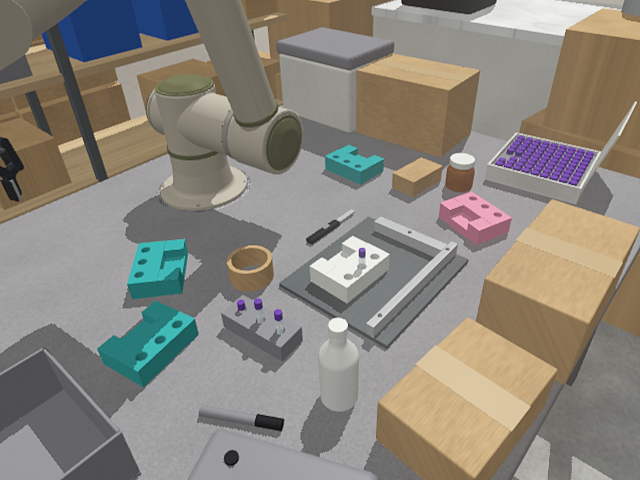

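Top view: white rack at (338,204) on the bed at (320,196), and the stock block at (425,216) with caps at (427,196), (430,214), (429,234). Look-alikes are the pink rack at (207,166), the turquoise ones at (190,320) and (484,263), and another partly hidden at (445,305). The white one on the dark bed fits the description. In the scene view the block's caps are at (241,304), (258,303), (278,315). I'll triangulate these caps and take a closer crop to tell the vial apart.

```bash
cat > h.py <<'E'
from cell import ctrl, claw, sensors, eyes
import cv2, numpy as np
from scipy.spatial.transform import Rotation as Ro
np.set_printoptions(precision=1,suppress=True)
class Cam:
    def __init__(s,name):
        s.m=m=eyes.camera_model(name); s.K=np.array([[m["fx"],0,m["cx"]],[0,m["fy"],m["cy"]],[0,0,1]])
        if name=="wrist":
            o=sensors.get_obs(); T=np.eye(4);T[:3,:3]=o["tcp_rot"];T[:3,3]=o["ee_pos"]
            W=np.linalg.inv(T@np.array(m["tool_from_camera"])); s.R,s.t=W[:3,:3],W[:3,3]
        else: s.R,s.t=np.array(m["R"]),np.array(m["t"])
        s.c=-s.R.T@s.t; s.im=eyes.snapshot(name); s.name=name
    def ray(s,uv): 
        d=s.R.T@np.linalg.inv(s.K)@[uv[0],uv[1],1]; return d/np.linalg.norm(d)
    def onz(s,uv,z): d=s.ray(uv); return s.c+d*(z-s.c[2])/d[2]
    def px(s,X): p=s.K@(s.R@np.asarray(X,float)+s.t); return p[:2]/p[2]
    def save(s,f): cv2.imwrite(f,s.im[:,:,::-1])
def tri(obs):
    "obs: list of (cam,uv); least-squares meeting point of the rays and its rms miss"
    A=[];b=[]
    for c,uv in obs:
        d=c.ray(uv);P=np.eye(3)-np.outer(d,d);A.append(P);b.append(P@c.c)
    X=np.linalg.lstsq(np.vstack(A),np.hstack(b),rcond=None)[0]
    return X,np.sqrt(np.mean((np.vstack(A)@X-np.hstack(b))**2))
def purple(im,amin=12):
    hsv=cv2.cvtColor(im,cv2.COLOR_RGB2HSV); m=cv2.inRange(hsv,(120,80,40),(150,255,255))
    n,l,st,c=cv2.connectedComponentsWithStats(m); return [(c[i],st[i]) for i in range(1,n) if st[i,4]>=amin]
def down(yaw):  # tool z down, tool x at yaw
    c,s=np.cos(yaw),np.sin(yaw); return np.array([[c,s,0],[s,-c,0],[0,0,-1.]])
E
python3 - <<'E'
from h import *
T=Cam("top");S=Cam("scene")
pt=[c for c,s in purple(T.im) if c[0]>300];ps=[c for c,s in purple(S.im) if 200<c[0]<420]
print(pt,ps)
for a in pt:
    for b in ps:
        X,e=tri([(T,a),(S,b)])
        if e<4: print(a,b,X,e)
for uv in [(338,204),(425,216),(320,196),(389,268)]: print(uv,T.onz(uv,40))
cv2.imwrite("pics/crop1.png",cv2.resize(S.im[280:365,205:305,::-1],None,fx=6,fy=6,interpolation=cv2.INTER_CUBIC))
E
```

```text
[array([338.7, 188.9]), array([426.2, 194.9]), array([428.4, 213.5]), array([427.8, 233.3])] [array([361.5, 252.2]), array([257.6, 303.6]), array([240.7, 304.5]), array([277.7, 314.4])]
[338.7 188.9] [361.5 252.2] [558.3 -45.9  84.4] 0.47288763472765727
[426.2 194.9] [277.7 314.4] [ 544.1 -255.2   74.5] 0.7388948582652823
[428.4 213.5] [257.6 303.6] [ 499.2 -259.    74.5] 0.7629059875528971
[427.8 233.3] [240.7 304.5] [ 454.4 -262.8   47.7] 0.8885947353243924
(338, 204) [528.9 -46.4  40. ]
(425, 216) [ 497.  -260.3   40. ]
(320, 196) [549.2  -2.3  40. ]
(389, 268) [ 370.2 -168.6   40. ]
```

View pics/crop1.png

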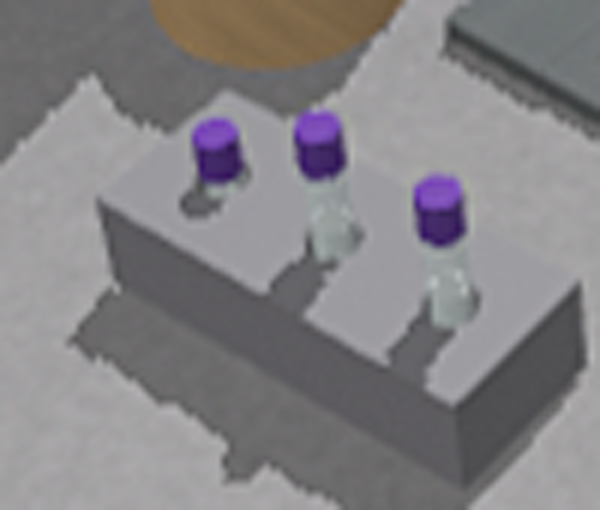

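The crop confirms it: the cap nearest the robot, at scene (241,304), sits lowest (z 48), so it's the vial. The other two have tops at z≈75 and are the long tubes. Next I'll take wrist views for precision.

Run:
```python
from h import *
import pickle
R=down(0.085); V=[]
for i,p in enumerate([(515,-260,230),(530,-150,230),(525,-40,230)]):
    ctrl.goto(p,R); c=Cam("wrist"); V.append(c); c.save(f"pics/w{i}.png")
    print(i,[(u.round(1),s[4]) for u,s in purple(c.im,40)])
pickle.dump(V,open("V.pkl","wb"))
print(sensors.get_obs()["t"])
```

```text
0 [(array([ 38.4, 129.4]), np.int32(252)), (array([309.6, 167.7]), np.int32(252)), (array([309.7, 219.7]), np.int32(256)), (array([310.2, 256.4]), np.int32(220))]
1 [(array([184.6, 161.5]), np.int32(229)), (array([437.7, 196.8]), np.int32(299)), (array([432.4, 246.3]), np.int32(286)), (array([420. , 279.5]), np.int32(238))]
2 [(array([323.1, 166.9]), np.int32(238)), (array([564.9, 201.7]), np.int32(378)), (array([554.4, 250.8]), np.int32(348)), (array([529.7, 283.5]), np.int32(274))]
2.975
```

View pics/w2.png

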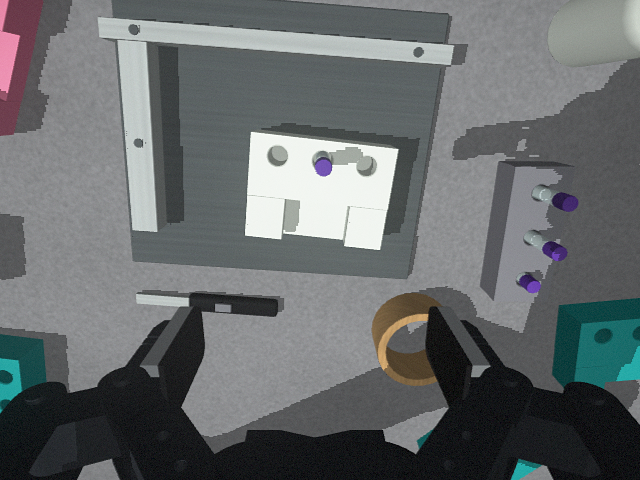

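View pics/w1.png

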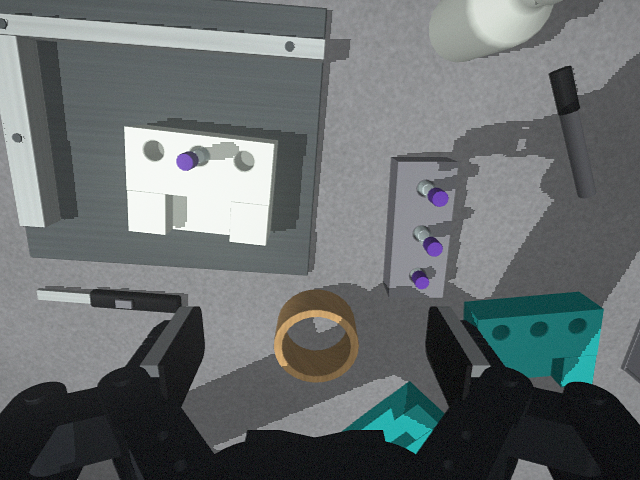

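Wrist view w2: rack top corners at about (250,131), (398,150), (381,249), (246,236), with empty holes at (277,155) and (366,166). The stop is on the left, the fence at the top, and the vial at (530,283). In w1 the holes are at (153,151) and (244,161). Now the measurements.

```bash
cat > m.py <<'E'
from h import *
def rack_corners(c,near=None):
    g=cv2.GaussianBlur(c.im,(3,3),0); hsv=cv2.cvtColor(g,cv2.COLOR_RGB2HSV)
    m=cv2.inRange(hsv,(0,0,215),(180,40,255)); m=cv2.morphologyEx(m,cv2.MORPH_CLOSE,np.ones((3,3)))
    cs,_=cv2.findContours(m,cv2.RETR_EXTERNAL,cv2.CHAIN_APPROX_NONE)
    out=[]
    for k in cs:
        if cv2.contourArea(k)<5000: continue
        P=np.array([c.onz(u[0],50)[:2] for u in k]); r=cv2.minAreaRect(P.astype(np.float32))
        h=cv2.convexHull(k); q=cv2.approxPolyDP(h,8,True)[:,0]
        out.append((r,q,np.array([c.onz(u,50) for u in q])))
    return m,out
def fit(src,dst):
    "2D rigid transform src->dst: yaw, t, rms"
    M,_=Ro.align_vectors(np.c_[dst-dst.mean(0),0*dst[:,0]],np.c_[src-src.mean(0),0*src[:,0]])
    y=M.as_euler("zyx")[0]; A=M.as_matrix()[:2,:2]; t=dst.mean(0)-A@src.mean(0)
    return y,t,np.sqrt(np.mean((src@A.T+t-dst)**2))
E
python3 - <<'E'
from m import *
import pickle
V=pickle.load(open("V.pkl","rb"))
pp=[[u for u,s in purple(c.im,40)] for c in V]
for j in range(4):
    X,e=tri([(V[i],pp[i][j]) for i in range(3)]); print("cap",j,X,e)
for c in V:
    m,o=rack_corners(c)
    for r,q,X in o: print(r,q.tolist(),"\n",X)
# hole ellipses: dark spots inside white rack, w1 w2
for h,(a,b) in {"L":((277,155),(153,151)),"R":((366,166),(244,161))}.items():
    res=[]
    for c,uv in ((V[2],a),(V[1],b)):
        g=cv2.cvtColor(c.im,cv2.COLOR_RGB2GRAY)
        w=cv2.resize(g[uv[1]-16:uv[1]+17,uv[0]-16:uv[0]+17],None,fx=6,fy=6,interpolation=cv2.INTER_CUBIC)
        k=cv2.HoughCircles(w,cv2.HOUGH_GRADIENT,1,200,param1=80,param2=8,minRadius=45,maxRadius=80)
        k=k[0,0]; p=np.array(uv)-16+(k[:2]+.5)/6-.5; res.append((c,p)); print(h,p,k[2]/6,c.onz(p,50))
    print(h,*tri(res))
g=V[2].im[:,:,::-1]
cv2.imwrite("pics/crop2.png",cv2.resize(g[100:270,220:420],None,fx=3.5,fy=3.5,interpolation=cv2.INTER_CUBIC))
E
```

```text
cap 0 [560.3 -43.8  89.9] 0.18628843701164358
cap 1 [ 546.3 -253.4   73.4] 0.1170249797317376
cap 2 [ 501.4 -257.1   73.2] 0.12454222757083022
cap 3 [ 456.6 -260.8   46.2] 0.09124147286130858
((530.3684692382812, -42.927398681640625), (129.99623107910156, 95.1401596069336), 88.43770599365234) [[0, 98], [143, 114], [147, 219], [8, 205]] 
 [[ 578.9   12.7   50. ]
 [ 576.1 -107.3   50. ]
 [ 482.1 -106.2   50. ]
 [ 484.7   20.9   50. ]]
((530.5267333984375, -43.069091796875), (129.32537841796875, 94.75411987304688), 88.41659545898438) [[125, 127], [272, 144], [264, 244], [130, 230]] 
 [[ 579.2   19.7   50. ]
 [ 575.8 -107.9   50. ]
 [ 482.  -105.2   50. ]
 [ 485.1   21.1   50. ]]
((530.6788940429688, -42.90147399902344), (128.9392852783203, 94.55563354492188), 88.42706298828125) [[397, 150], [379, 248], [246, 234], [252, 132]] 
 [[ 575.2 -108.6   50. ]
 [ 482.6 -105.4   50. ]
 [ 485.8   21.6   50. ]
 [ 579.7   19.3   50. ]]
L [277.  155.5] 10.333333 [561.4  -3.5  50. ]
L [152.5 151.2] 11.183333 [560.5  -3.2  50. ]
L [561.1  -3.6  51. ] 0.25870169652059594
R [366.  165.3] 10.433333 [559.6 -83.   50. ]
R [244. 161.] 10.0 [558.9 -83.9  50. ]
R [558.8 -83.4  47.4] 0.2125196230434398
```

Measurements agree: the rack comes out 95×130 at z 50, centred at (530.5,-43.0) with yaw -0.027. The holes land within 0.5 mm of that model, and the cap spacing is 45.0. Tube 1 goes into the left hole.

```bash
cat > pp.py <<'E'
from h import *
YB,YR=0.082,np.pi/2-0.0274
def pick(x,y):
    claw.move_gripper(40,30)
    ctrl.goto((x,y,135),down(YB)); ctrl.move_straight((x,y,56))
    w=claw.move_gripper(8,30); o=sensors.get_obs(); print("grip",o["gripper_width"],o["grasp_force"])
    ctrl.move_straight((x,y,175),rate=200); o=sensors.get_obs(); print("lift",o["gripper_width"],o["grasp_force"])
def place(x,y):
    R=down(YR); ctrl.goto((x,y,170),R); ctrl.move_straight((x,y,112),rate=120)
    hit=ctrl.move_straight((x,y,64.5),rate=40,until_force=7); o=sensors.get_obs(); print("down",hit,o["ee_pos"],o["force"],"t",o["t"])
    return o["ee_pos"][2]<70
def release(x,y):
    claw.move_gripper(30); ctrl.move_straight((x,y,165),rate=200)
E
python3 - <<'E'
from pp import *
pick(545.8,-253.5)
c=Cam("wrist"); c.save("pics/g1.png")
if place(561.3,-3.6): release(561.3,-3.6)
print(sensors.get_obs()["t"])
E
```

```text
grip 7.984942623178748 0.891767218708992
lift 7.766908668071638 0.0
down False [561.4  -3.6  64.8] [ 0.2 -0.7 -0.2] t 9.2417
10.2333
```

The grip missed: the fingers closed to 8 mm with no force. I'll look again.

Run:
```python
from h import *
T=Cam("top");S=Cam("scene")
for c in(T,S): print(c.name,[u.round(1) for u,s in purple(c.im)])
a=cv2.imread("pics/g1.png"); b=S.im[:,:,::-1]
b=cv2.resize(b[220:360,200:420],(640,407))
cv2.imwrite("pics/v1.png",cv2.resize(np.hstack([cv2.resize(a,(543,407)),b]),(800,275)))
```

```text
top [array([ 68. , 153.6]), array([426.2, 194.9]), array([428.5, 213.4]), array([427.9, 233.3])]
scene [array([541.9, 158.2]), array([581.1, 168. ]), array([361.5, 252.1]), array([257.7, 304. ]), array([240.7, 304.5]), array([277.7, 314.7])]
```

View pics/v1.png

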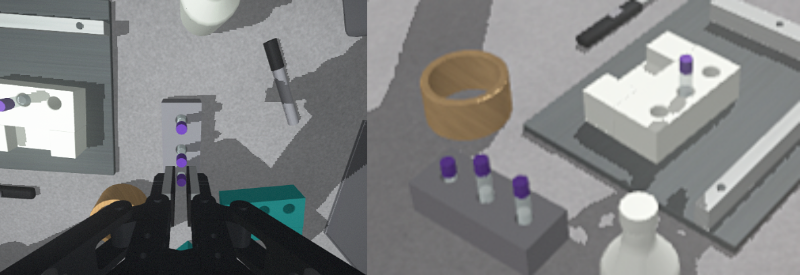

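Run:
```python
import cv2,numpy as np
a=cv2.imread("pics/g1.png")[190:390,200:440]
cv2.imwrite("pics/v2.png",cv2.resize(a,None,fx=3,fy=3))
from h import *
m=np.array(eyes.camera_model("wrist")["tool_from_camera"]);W=np.linalg.inv(m)
for p in [(0,0,0),(0,0,11),(0,0,-8),(11,4,11),(-11,4,11)]:
    q=W@[*p,1]; print(p,387.3*q[0]/q[2]+314.7,387.3*q[1]/q[2]+233.4)
c=eyes.camera_model("wrist"); print(sensors.get_obs()["gripper_width"])
```

```text
(0, 0, 0) 313.4945000973483 284.74681663497387
(0, 0, 11) 313.54623999550495 275.17103025754915
(0, 0, -8) 313.4530178590347 292.4241617149009
(11, 4, 11) 321.6616018463287 254.7246518470091
(-11, 4, 11) 321.3734847275096 294.9222923716171
29.485893422175277
```

View pics/v2.png

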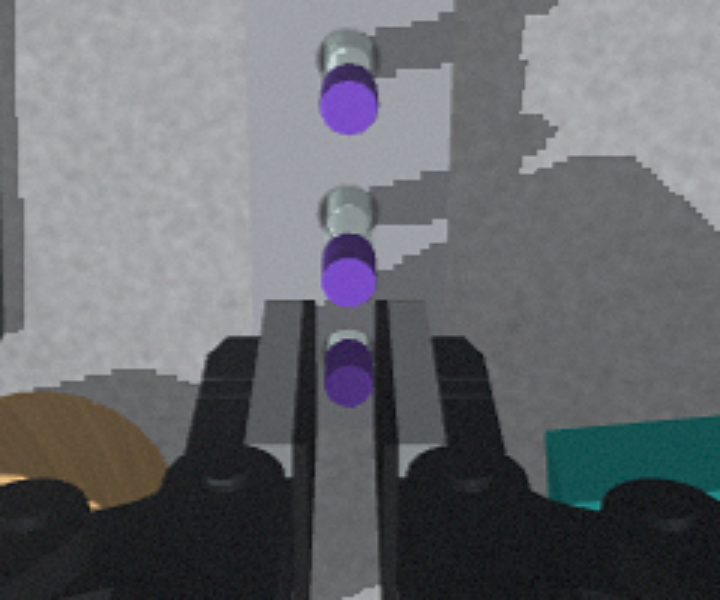

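In g1 the pad tips show at row 290, which with the 8 mm gap spanning 20 px puts them about 27 mm behind the reported TCP, rather than 11 mm ahead. That also explains the miss: the tips were at z≈83, just over the cap at 81, and the tubes haven't moved. I'll apply the 38 mm offset and guard the descent with force.

```bash
cat > pp.py <<'E'
from h import *
YB,YR=0.082,np.pi/2-0.0274
OFF=38  # real fingertips are 38 mm farther back than told (seen in wrist view)
def pick(x,y):
    claw.move_gripper(40,30)
    ctrl.goto((x,y,110),down(YB)); print("hit",ctrl.move_straight((x,y,56-OFF),rate=80,until_force=8))
    claw.move_gripper(8,30); o=sensors.get_obs(); print("grip",o["ee_pos"],o["gripper_width"],o["grasp_force"])
def lift():
    p=sensors.get_obs()["ee_pos"].copy(); p[2]=175-OFF; ctrl.move_straight(p,rate=200)
    o=sensors.get_obs(); print("lift",o["gripper_width"],o["grasp_force"],o["t"])
def place(x,y):
    ctrl.goto((x,y,170-OFF),down(YR)); ctrl.move_straight((x,y,112-OFF),rate=120)
    hit=ctrl.move_straight((x,y,64-OFF),rate=40,until_force=7); o=sensors.get_obs()
    print("down",hit,o["ee_pos"],o["force"],o["gripper_width"],"t",o["t"])
    return o["ee_pos"][2]<70-OFF
def release(x,y):
    claw.move_gripper(30); ctrl.move_straight((x,y,165-OFF),rate=200)
E
python3 - <<'E'
from pp import *
pick(545.8,-253.5)
if sensors.get_obs()["gripper_width"]>11:
    lift(); c=Cam("wrist"); c.save("pics/g2.png")
    for u,s in purple(c.im,40): print(u,s)
E
```

```text
hit False
grip [ 546.  -253.6   18.4] 13.046155575301164 29.192579984664917
lift 13.303206326715891 29.468945860862732 13.9833
[314.8 355.8] [ 294  325   43   61 2135]
```

Gripped at 13.3 mm with 29 N. The held cap's centroid is at row 355.8 against 357 predicted for an on-axis tube, so it is centred.

Run:
```python
from pp import *
if place(561.3,-3.6): release(561.3,-3.6)
c=Cam("wrist"); c.save("pics/g3.png"); T=Cam("top");S=Cam("scene")
for k in(T,S): print(k.name,[u.round(1) for u,s in purple(k.im)])
print(sensors.get_obs()["t"])
```

```text
down True [561.2  -3.6  28.3] [0.4 0.4 4.6] 12.87769404548477 t 16.7083
top [array([ 68. , 153.6]), array([428.4, 213.3]), array([427.8, 233.3])]
scene [array([537.2, 157.1]), array([571.7, 165.7]), array([581.1, 168. ]), array([374.8, 242.1]), array([361.5, 252.2]), array([257.7, 303.8]), array([240.6, 304.5])]
17.8167
```

It stopped at z 28.3 against 28.4 expected for the floor, so it's fully down. Now the second tube.

Run:
```python
from pp import *
pick(500.9,-257.2)
if sensors.get_obs()["gripper_width"]>11:
    lift(); print([u for u,s in purple(Cam("wrist").im,300)])
    if place(559.2,-83.6): release(559.2,-83.6)
    ctrl.goto((500,-50,230),down(-0.0274)); c=Cam("wrist"); c.save("pics/w3.png")
    from m import *
    for r,q,X in rack_corners(c)[1]: print(r,X)
    g=cv2.cvtColor(c.im,cv2.COLOR_RGB2GRAY)
    S=Cam("scene");print([u.round(1) for u,s in purple(S.im)],[u.round(1) for u,s in purple(c.im,40)],sensors.get_obs()["t"])
```

```text
hit False
grip [ 501.1 -257.3   18.4] 13.020782890394804 29.1947203874588
lift 13.223161827223672 29.460114240646362 21.475
[array([314.7, 355.6])]
down True [559.1 -83.6  28.3] [-1.3 -0.1  5. ] 13.12493618911285 t 24.2667
((530.336181640625, -42.87419891357422), (129.3426513671875, 94.68559265136719), 88.41116333007812) [[ 575.9 -107.8   50. ]
 [ 481.3 -104.    50. ]
 [ 485.4   22.2   50. ]
 [ 579.1   20.    50. ]]
[array([541.9, 158.2]), array([581.1, 168. ]), array([374.8, 242.1]), array([361.5, 252.2]), array([348.3, 262.4]), array([240.7, 304.5])] [array([253.3, 133.2]), array([305.4, 133.8]), array([356.2, 132.9]), array([537.3, 236.7])] 26.7417
```

View pics/w3.png

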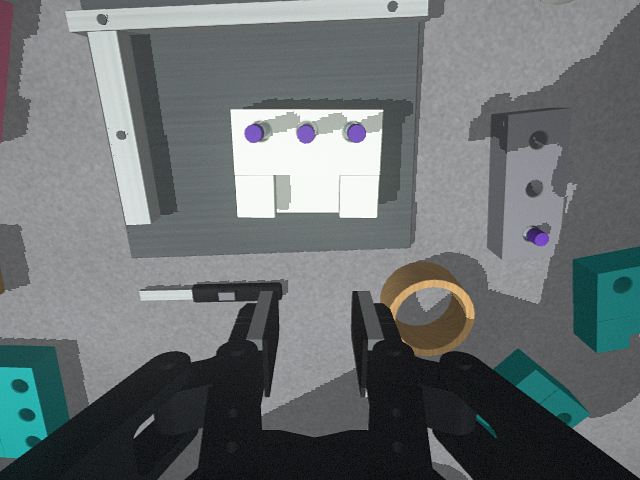

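All three caps line up in the rack at (253,133), (305,134), (356,133). The stock block's two outer holes are empty, the vial is at (537,237), and the rack hasn't moved. Next is the bed frame from edges, then the pocket.

Run:
```python
from h import *
ctrl.goto((500,-50,230),down(-0.0274)); c=Cam("wrist")
P=lambda u,z:c.onz(u,z)[:2]
g=cv2.cvtColor(c.im,cv2.COLOR_RGB2GRAY).astype(int)
def vedge(u,v0,v1,sgn): # strongest vertical gradient along column u
    col=cv2.blur(g[:,u-2:u+3].astype(np.float32),(5,1))[:,2]; d=sgn*(col[v0+1:v1+1]-col[v0-1:v1-1]); return v0+int(d.argmax())
F=np.array([(u,vedge(u,8,45,-1)) for u in range(170,420,10)]); B=np.array([(u,vedge(u,235,270,1)) for u in range(150,400,10)])
gt=g.T.copy()
def hedge(v,u0,u1): r=g[v-2:v+3].mean(0); d=r[u0-1:u1-1]-r[u0+1:u1+1]; return u0+int(d.argmax())
S=np.array([(hedge(v,115,170),v) for v in range(50,215,10)])
for n,E,z in(("fence",F,36),("bedfront",B,10),("stop",S,36)):
    W=np.array([P(u,z) for u in E],np.float32); vx,vy,x,y=cv2.fitLine(W,cv2.DIST_HUBER,0,.1,.1).ravel(); print(n,(vx,vy),(x,y),np.arctan2(vy,vx),E[::6].tolist())
```

```text
fence (np.float32(0.013952236), np.float32(-0.99990267)) (np.float32(647.94934), np.float32(-32.567223)) -1.5568436 [[170, 27], [230, 25], [290, 22], [350, 19], [410, 16]]
bedfront (np.float32(0.014953966), np.float32(-0.9998882)) (np.float32(432.9913), np.float32(5.8331017)) -1.5558418 [[150, 257], [210, 255], [270, 253], [330, 251], [390, 248]]
stop (np.float32(0.99990267), np.float32(0.013953182)) (np.float32(572.5817), np.float32(112.368515)) 0.013953634 [[119, 50], [130, 110], [141, 170]]
```

Bed yaw comes out at +0.0145. The front edge to fence face measures 215 mm, as the text says. Rack home is therefore about (598.8, 47.8). Enter the pocket and find its floor by touch.

Run:
```python
from h import *
R=down(0.0145); claw.move_gripper(20,60)
ctrl.goto((500.5,-42.1,70),R); f0=sensors.get_obs()["force"].copy()
h=ctrl.move_straight((500.5,-42.1,-4),rate=35,until_force=5); o=sensors.get_obs(); print(h,o["ee_pos"],o["force"]-f0,o["gripper_width"])
z=o["ee_pos"][2]+4
if h:
    ctrl.move_straight((500.5,-42.1,z),rate=30); f0=sensors.get_obs()["force"].copy()
    x=500.5
    h=ctrl.move_straight((592,-42.1+91.5*.0145,z),rate=45,until_force=12); o=sensors.get_obs(); print("x",h,o["ee_pos"],o["force"]-f0,o["t"])
```

```text
True [500.5 -42.1   5.3] [-1.9  0.4  7.4] 20.479437788841658
x True [579.9 -40.8   8.6] [-0.4 -1.5  1.1] 31.5083
```

Fence contact came at 579.9, where about 580 was expected. Now slide along the fence to the stop.

Run:
```python
from h import *
p=sensors.get_obs()["ee_pos"].copy(); f0=sensors.get_obs()["force"].copy(); n=0
y=66
h=ctrl.move_straight((p[0]-.0145*(y-p[1])+0.5,y,p[2]),rate=45,until_force=14); o=sensors.get_obs(); print("y",h,o["ee_pos"],o["force"]-f0,o["t"])
c=Cam("wrist"); c.save("pics/w4.png"); Cam("top").save("pics/t4.png"); print([u.round(1) for u,s in purple(c.im,40)])
S=Cam("scene");print([u.round(1) for u,s in purple(S.im)]); cv2.imwrite("pics/s4.png",cv2.resize(S.im[170:340,260:480,::-1],None,fx=3,fy=3))
```

```text
y True [577.7  52.7   8.4] [-1.  -4.   2.3] 33.3667
[array([181.7, 237.9]), array([507.6, 237.3]), array([346.1, 240.1])]
[array([541.9, 158.2]), array([581.1, 168. ]), array([429.9, 233.7]), array([418.2, 243.3]), array([407.1, 253.3]), array([240.7, 304.5])]
```

View pics/s4.png

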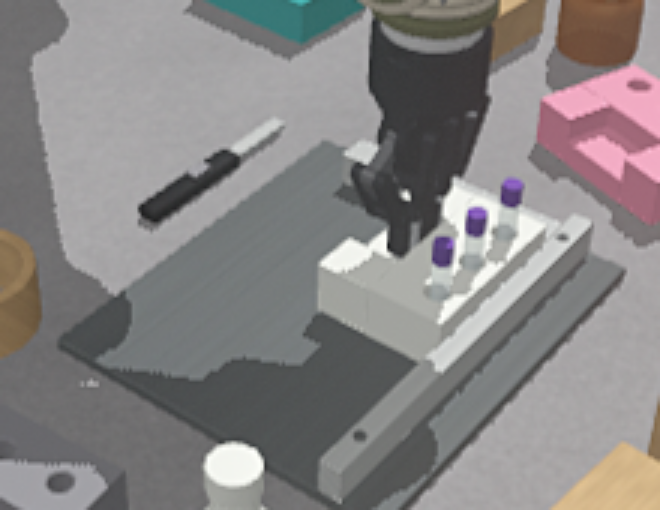

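The rack is against both the fence and the stop, with all three tubes seated. Now build up the diagonal press in small steps.

Run:
```python
from h import *
ctrl_p=sensors.get_obs()["ee_pos"].copy(); p=ctrl_p.copy()
def F():
    ctrl.sleep(.15); return sensors.get_obs()["force"]
def step(d): 
    global p; p=p+np.array(d); ctrl.move_straight(p,rate=15); f=F(); print(p,sensors.get_obs()["ee_pos"],f); return f
f=F(); print(f)
for i in range(12):          # x contact
    if f[0]<-6: break
    f=step((.6,0,0))
for i in range(16):          # down, keeping x
    if f[2]>14: break
    f=step((.15,0,-.6))
for i in range(14):
    if f[0]<-14: break
    f=step((.5,0,0))
for i in range(10):
    if f[2]>16: break
    f=step((0,0,-.5))
print(sensors.get_obs()["t"])
```

```text
[ 0.9 -5.   3.2]
[578.3  52.7   8.2] [578.   52.7   8. ] [-2.3 -2.7  2.2]
[578.9  52.7   8.2] [578.   52.7   8. ] [-5.3 -4.5  2.9]
[579.5  52.7   8.2] [578.1  52.7   8. ] [-9.3 -3.9  5.5]
[579.6  52.7   7.6] [578.1  52.7   7.6] [-8.9 -4.6  8. ]
[579.8  52.7   7. ] [578.1  52.7   7.1] [-10.4  -4.4   9.9]
[579.9  52.7   6.4] [578.2  52.7   6.5] [-10.6  -3.9   9.6]
[580.1  52.7   5.8] [578.2  52.6   5.9] [-11.6  -5.3  11.5]
[580.2  52.7   5.2] [578.2  52.6   5.4] [-12.4  -5.3  11.3]
[580.4  52.7   4.6] [578.3  52.6   5.3] [-16.1  -5.6  17.7]
37.2667
```

Run:
```python
from h import *
p=np.array([580.4,52.7,4.6])
for d in [(.4,0,-.4),(.4,0,-.4),(.4,0,-.2)]:
    f=sensors.get_obs()["force"]
    if f[2]>25 and f[0]<-21: break
    p+=d; ctrl.move_straight(p,rate=15); ctrl.sleep(.2); print(p,sensors.get_obs()["force"])
ctrl.sleep(.8); o=sensors.get_obs(); print(o["force"],o["ee_pos"],o["t"])
T=Cam("top");S=Cam("scene")
print([u.round(1) for u,s in purple(S.im)])
for c in (T,):
    ps=[u for u,s in purple(c.im) if 200<u[0]<420]; print(ps)
# caps triangulated with scene at z~84 plane
caps=np.array([S.onz(u,84.)[:2] for u in [u for u,s in purple(S.im) if 380<u[0]<450]]); print(caps)
W=Cam("wrist"); W.save("pics/w5.png"); cv2.imwrite("pics/f5.png",cv2.resize(np.hstack([W.im[:,:,::-1],S.im[:,:,::-1]]),(800,300)))
```

```text
[580.8  52.7   4.2] [-20.   -6.3  22.8]
[581.2  52.7   3.8] [-24.6  -6.   28.6]
[-24.8  -5.8  28.2] [578.2  52.6   5.3] 38.9667
[array([541.9, 158.2]), array([581.1, 168. ]), array([429.6, 233.5]), array([418.5, 243.2]), array([407.4, 253.2]), array([240.7, 304.5])]
[]
[[626.8  86.9]
 [626.8  46.3]
 [627.5   6.9]]
```

View pics/f5.png

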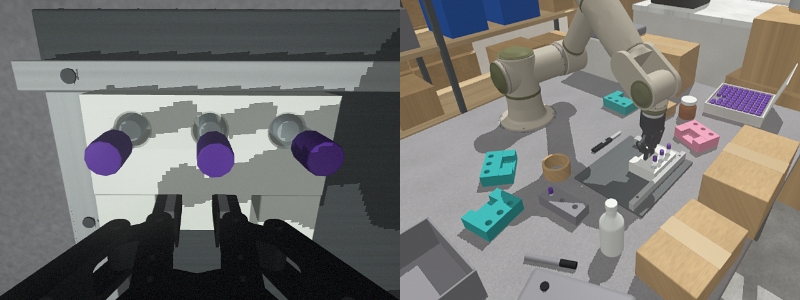

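Run:
```python
from h import *
S=Cam("scene"); a=[S.onz(u,84.)[:2] for u in ((374.8,242.1),(361.5,252.2),(348.3,262.4))]
b=[S.onz(u,84.)[:2] for u in ((429.6,233.5),(418.5,243.2),(407.4,253.2))]
print(np.array(b)-a, "rack now ~",np.array([530.4,-42.9])+np.mean(b,0)-np.mean(a,0))
W=Cam("wrist"); g=cv2.cvtColor(W.im,cv2.COLOR_RGB2GRAY)
# far rack edge (left end & right end of top), left edge
for u in (150,250,400,500):
    col=g[60:200,u-1:u+2].mean(1); print(u,[int(x) for x in 60+np.argsort(-np.abs(np.diff(col)))[:6]])
print([W.onz(p,50)[:2] for p in ((129,152),(546,155))])
o=sensors.get_obs();print(o["force"],o["t"])
```

```text
[[67.5 90.7]
 [68.3 91.2]
 [69.3 91.1]] rack now ~ [598.8  48.1]
150 [150, 96, 143, 81, 151, 98]
250 [151, 177, 135, 96, 83, 97]
400 [152, 165, 140, 97, 96, 87]
500 [176, 138, 152, 153, 97, 83]
[array([645.2, 111.4]), array([646.5, -17.3])]
[-24.9  -5.7  27.7] 39.2167
```

The measured rack position is (598.8, 48.1) against a home of (598.8, 47.8), with yaw within 0.01 of the bed. The push is steady at 25 N into the fence and 28 N down, so I'm handing in.

```bash
python3 -c "
from h import *
print(ctrl.finish_job())"
```

```text
the job is handed in; nothing more can be done
None
```

The job is handed in, with no verdict shown: both tubes measured fully down in the outer holes, and the rack sits snug against fence and stop, held with about 25 N into the fence and 28 N down.

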